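Clamp a lid through the punch guard's window

TASK

A lid lies in the nest of the slot punch and must be clamped ready for punching: push the shutter on top of the guard fully open by its lip, reach down through the guard window and press the clamp handle down until it is level and locked, then push the shutter fully shut again. Only push and press, without pinching the lip or the handle, and never touch the fixed guard around them (its deck, window edges, shutter guides or panels). Leave the lid in its nest and the tub, spare lid and rolls standing where they are.

Things in the scene. Friction and masses are not known exactly. Their poses are not given: they have to be found in the camera images.
- station: Punch station fixed to the table: base plate 260 x 550 x 12 mm with nest, toggle clamp and a blue C-frame punch, 310 mm tall at y -190 mm (not to be approached). Origin on the table below the clamp handle's line; z up; at yaw 0 x points away from the robot and y to its left (yaw up to 0.25 rad either way). The shutter opens along +y; the handle runs from its hinge along +y.
- guard: Fixed guard, in the station's frame. Grey sheet deck 3 mm thick, top 122 mm above the table, x -100 to 100, y -100 to 235 mm, with a square window (x -55 to 55, y -25 to 85). Two shutter guides at x -77 to -67 and 67 to 77 stand 6 mm above the deck, y -32 to 232. Skirts close the sides below. A clear tower 195 mm tall encloses the punch, y -280 to -100. The robot may touch none of it.
- window (a point): Centre of the square guard window, 110 x 110 mm, at the height of the deck's top (122 mm). Axes as the station's.
- shutter (a joint): How far the clear shutter over the window is open, in m: 0 = shut, 0.118 = fully open (a stop at each end). It slides along the station's +y with 2 to 3 N of drag and stays where left; at the start it may stand up to 20 mm open. Plate 136 (x) x 124 (y) x 4 mm, its top 128.5 mm above the table. Fully open, it lies wholly beside the window.
- lip (a point): Centre of the shutter's black push lip, a rib 90 mm long (x), 12 mm thick (y), 30 mm high, standing on the plate (128.5 to 158.5 mm above the table) along its +y edge, its outer face 2 mm inside the edge. Moves with the shutter. To open, push its window-side face towards +y; to shut, push its outer face towards -y.
- handle (a joint): Angle of the clamp handle in rad: 0 = raised (free end up), 0.28 = level, at its stop, locked (counts as locked from 0.25). Starts between 0 and 0.05; needs about 2.5 to 4 N down at the press point and stays where it is left.
- handle_press (a point): Press point on top of the black handle grip, 85 mm from the hinge, moving with the handle: 104 to 109 mm above the table at the start, 85 mm when locked. The grip is 78 mm long along station y (27 mm of it beyond this point, to the free end), 21 mm wide, 20 mm high. It lies under the middle of the window.
- lid: The yellow moulded lid in the nest, 120 x 120 x 16 mm, origin under its centre; its top is 48 mm above the table. The clamp's arm comes down on its edge as the handle is pressed.
- spare_lid: Bystander: a second such lid lying flat on the table beyond the guard; origin under its centre.
- tub: Bystander: yellow tub 150 x 150 x 160 mm with a blue patch, standing on the table to the right of the punch; origin under its centre.
- label_roll: Bystander: a roll of labels, blue outside, 120 mm across, 90 mm tall with an open core, standing on the table to the left of the guard; origin under its centre.
- liner_roll: Bystander: a white paper roll on a card core, 64 mm across, 100 mm tall, standing on the table beyond the guard; origin under its centre.

How it is judged:
By the outcome, as a careful person would: the job done as asked, in the order asked, and still so for the second after the job is handed in, with the robot touching nothing.
It also fails if it takes over 48 s, if anything falls off the work surface, if the arm or the gripper's body presses on something with over 40 N, if the wrist force passes 120 N, or if a joint passes its speed limit or range.

ROBOT

A 7-joint arm with a two-finger parallel gripper is mounted at the origin on the work surface. World frame = base frame: x ahead of the robot, y to its left, z up, the work surface at z = 0. Lengths are in m, angles in rad, forces in N, time in s.
With the tool pointing down it reaches from about 0.4 to 0.875 m from the base axis. Payload 19.3 kg.
Tool frame: the origin (TCP) lies at the very end of the fingers, on their centre line; the grasp point (between the pads) lies 19 mm behind it; z points along the fingers, y is the direction in which the jaws open and shut (so a half turn about z gives the same grasp; the last joint's range is limited). The gripper opens to 85 mm and grips with 20 to 120 N. Pads are 22 mm wide; open, the fingers measure 114 mm over their backs; the gripper's body (76 mm by 85 mm) begins 54 mm behind the grasp point. The pads swing forward as they close: fully open they stand 13 mm farther back than shut.
Start: joints at [1.161, 0.521, -0.036, 1.599, 0.021, 1.021, -0.113], TCP at [0.208, -0.589, 0.206] pointing down, gripper open.
Joint ranges: [-2.91, 2.91], [-0.3, 2.13], [-1.5, 1.42], [0.17, 2.43], [-1.26, 4.41], [0.16, 1.93], [-2.52, 2.52]. Speed limits (rad/s): [1.89, 1.89, 2.39, 2.39, 3.01, 3.01, 3.01].

INTERFACE

Orientations are given as [roll, pitch, yaw] about the fixed x, y, z axes, in that order (R = Rz(yaw) Ry(pitch) Rx(roll)).
In Python, from workcell import bot gives the robot as it stands.
- The arm moves only by the tool carry_out, never from a script. Its argument "targets" is a list of rows, each a list of 7 numbers: the shift along the tool's x, y, z in mm, then the turn, a rotation vector about the tool's x, y, z in units of 6 degrees (1.0 is 6 degrees), then the closure in counts, from 0 (fully open) to 255 (shut). A call has 1 to 5 rows; each row shifts and turns the commanded pose from where the row before left it, along the tool's axes as they then stand; what a row does not reach is not made up. A row lasts 1/12 s, in which the tool goes at most 41.7 mm and 7.16 degrees, less where a joint would pass 70% of its speed; a pose out of reach is approached as far as the arm can. A call is refused whole if a number of a shift passes 41.7 or a number of a turn 1, either way. A call with a gripper value outside its range is refused whole. The fingers move at their own pace and stop on an object; "force" is the grip in N (left out, the last holds). Time passes only in rows, so rows that do not move let the fingers close. It gives the time, the measured TCP pose, the force and the opening at its end, in the units of the state.
- bot.observe(): the state, without advancing time (a new reading comes with each control period).
- bot.grab_frame(name): name is "side" or "top"; returns a dict with "color" (480x640x3 uint8, red, green, blue), "z_map" (480x640 float32, m along the optical axis (not along the pixel's ray), 0 where there is no reading), "K" (3x3 intrinsics, pixels), "cam_to_world" (4x4, takes a point from camera to world coordinates). Camera axes: x right, y down, z forward; pixel columns grow to the right and rows downward; lengths in m; the calibration is good to about 2 mm. A picture is of the moment at which its call begins.
- bot.job_done(): hands the job in, once; it reports no verdict.
The state is a dict: "clock": time; "qpos": joint angles; "qd": joint speeds; "joint_efforts": joint torques, N m; "position": TCP position; "tool_rot": TCP orientation; "force": force on the tool from outside, world axes, zero at the start; "moment": the same for the moment, N m; "grip_width": finger opening in m.
Only numpy, scipy, OpenCV 4.12 (cv2) and the standard library are available. Lean on these libraries where they do the work, as an engineer would, in place of code of your own. Each camera call takes 0.05 s, during which the arm holds its last target. There are 200 camera calls.

## Working session

There is one attempt and no reset: what is moved stays moved. The work goes in short steps, Python scripts to look and compute and a tool call to move; the robot and the scene stay as the last step left them, time stands still between calls to the robot, and variables do not carry over. Pictures are saved under pics/ and viewed, about 8 in all and at most 12, crops included, and the job is handed in when it is done.

Besides the shell and the picture viewer there is one more tool, called as name([rows], argument=value, ...), one row to a line, values as JSON. carry_out: Moves the arm, as the interface text tells. Its arguments: {"type":"object","properties":{"targets":{"type":"array","items":{"type":"array","items":{"type":"number"}}},"force":{"type":"number"}},"required":["targets"]}

```bash
mkdir -p pics; ls; python3 - <<'E'
from workcell import bot
import cv2, numpy as np, pickle
print(bot.observe())
fs={}
for n in("side","top"):
    f=bot.grab_frame(n); fs[n]=f
    cv2.imwrite(f"pics/{n}0.png",f["color"][:,:,::-1]); print(n,f["K"],f["cam_to_world"])
pickle.dump(fs,open("f0.pkl","wb"))
E
```

```text
pics
{'clock': 0.0, 'qpos': array([ 1.1608064 ,  0.52200905, -0.03630329,  1.59996529,  0.02118376,
        1.02110561, -0.11279663]), 'qd': array([-1.06742591e-03, -4.17362815e-04, -1.21499718e-03, -9.96234464e-05,
       -7.90257569e-04, -1.56247204e-03, -3.36830911e-04]), 'joint_efforts': array([-2.11150007e-03, -9.27106762e+01,  1.98023379e+00, -3.69931769e+01,
        1.79767970e-02,  8.15098087e-03,  3.36786240e-05]), 'position': array([ 0.2081457 , -0.58895393,  0.2051444 ]), 'tool_rot': array([-3.14049238e+00,  7.61966855e-05,  3.39753184e-01]), 'force': array([0.00714642, 0.3567865 , 0.66694266]), 'moment': array([-0.0129437 ,  0.05350161, -0.01836824]), 'grip_width': 0.0855015416428259}
side [[495.62059959   0.         315.27602916]
 [  0.         495.62059959 246.61703932]
 [  0.           0.           1.        ]] [[-0.97287799  0.18433293 -0.13974901  0.7850541 ]
 [ 0.23123473  0.79127566 -0.56605063  0.76054687]
 [ 0.00623822 -0.58301303 -0.81243885  1.19241827]
 [ 0.          0.          0.          1.        ]]
top [[487.34769624   0.         320.28657995]
 [  0.         487.34769624 241.9136457 ]
 [  0.           0.           1.        ]] [[ 0.02799507 -0.99438131  0.10208862  0.46281224]
 [-0.99949878 -0.02633556  0.01756754 -0.02906258]
 [-0.01478028 -0.10252926 -0.99462018  1.40070187]
 [ 0.          0.          0.          1.        ]]
```

View pics/top0.png

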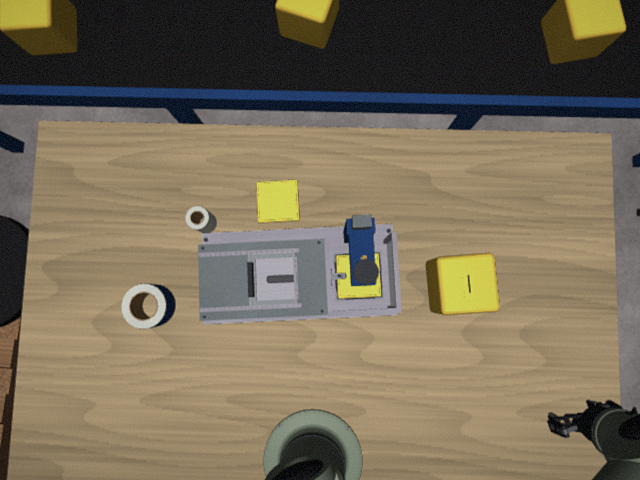

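View pics/side0.png

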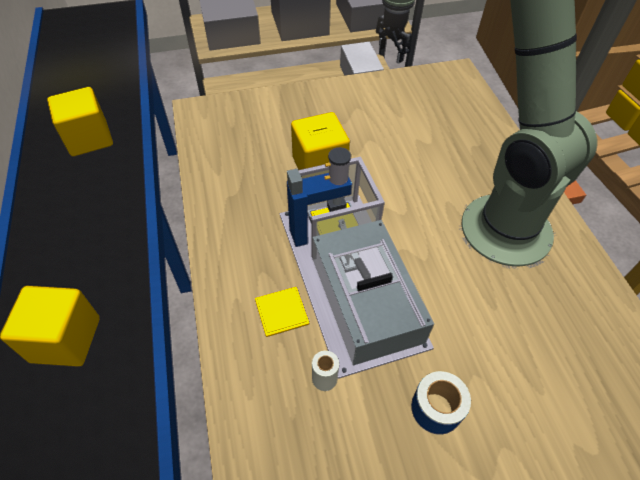

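The top view shows the deck spanning about (200–327, 238–322), the black lip at (250,280) and the handle at (280,279). The side view shows the same lip at (375,282). Next I measure these points.

```bash
cat > h.py <<'E'
import numpy as np, cv2
def cast(f,uv,z):
    uv=np.atleast_2d(np.array(uv,float)); K=f["K"];T=f["cam_to_world"]
    d=np.c_[(uv[:,0]-K[0,2])/K[0,0],(uv[:,1]-K[1,2])/K[1,1],np.ones(len(uv))]@T[:3,:3].T
    o=T[:3,3]; return o+d*((z-o[2])/d[:,2])[:,None]
def dark(f,box,thr=60):
    u0,u1,v0,v1=box; m=np.zeros(f["color"].shape[:2],np.uint8)
    m[v0:v1,u0:u1]=(f["color"][v0:v1,u0:u1].max(2)<thr)
    n,l,s,c=cv2.connectedComponentsWithStats(m)
    k=1+np.argmax(s[1:,4]); return l==k,s[k]
def rect(f,m,z):
    c=max(cv2.findContours(m.astype(np.uint8),0,1)[0],key=cv2.contourArea)[:,0,:]
    P=cast(f,c,z)[:,:2]*1000
    return cv2.minAreaRect(P.astype(np.float32))
E
python3 - <<'E'
import pickle; from h import *
fs=pickle.load(open("f0.pkl","rb")); f=fs["top"]
m,s=dark(f,(238,262,255,305)); print("lip",s,rect(f,m,.1585))
m,s=dark(f,(264,296,268,290),90); print("handle",s,rect(f,m,.106))
# points by depth: deck mask
u,v=np.meshgrid(np.arange(640),np.arange(480)); Z=f["z_map"];K=f["K"]
P=np.stack([(u-K[0,2])/K[0,0]*Z,(v-K[1,2])/K[1,1]*Z,Z],-1)@f["cam_to_world"][:3,:3].T+f["cam_to_world"][:3,3]
d=(abs(P[...,2]-.122)<.012)&(u>180)&(u<345)&(v>220)&(v<335)
print("deck",rect(f,d,.122), np.median(P[...,2][d]))
for p in [(250,280),(280,279),(220,280),(315,280)]: print(p,f["color"][p[1],p[0]],P[p[1],p[0]])
s=fs["side"]; m,st=dark(s,(350,400,265,300)); print("side lip",st,rect(s,m,.1585))
o=cv2.resize(f["color"][225:335,185:345],None,fx=5,fy=5,interpolation=cv2.INTER_CUBIC)
cv2.imwrite("pics/c0.png",o[:,:,::-1])
E
```

```text
lip [248 263   6  34 172] ((489.5196533203125, 167.9494171142578), (84.06813049316406, 12.772791862487793), 2.477754592895508)
handle [267 275  26   8 169] ((495.0523376464844, 99.12920379638672), (16.954423904418945, 66.9887924194336), 4.933260917663574)
deck ((493.348876953125, 143.460693359375), (199.9153289794922, 334.839599609375), 4.341455459594727) 0.12322616001626785
(250, 280) [54 51 54] [0.4881194  0.16958784 0.15586753]
(280, 279) [78 81 82] [0.49339523 0.09551827 0.13036614]
(220, 280) [108 113 118] [0.48668501 0.25457312 0.11888927]
(315, 280) [113 121 125] [0.493553   0.00458688 0.1206046 ]
side lip [357 273  35  18 305] ((491.163818359375, 174.7211151123047), (93.09175109863281, 25.845335006713867), 3.7164227962493896)
```

View pics/c0.png

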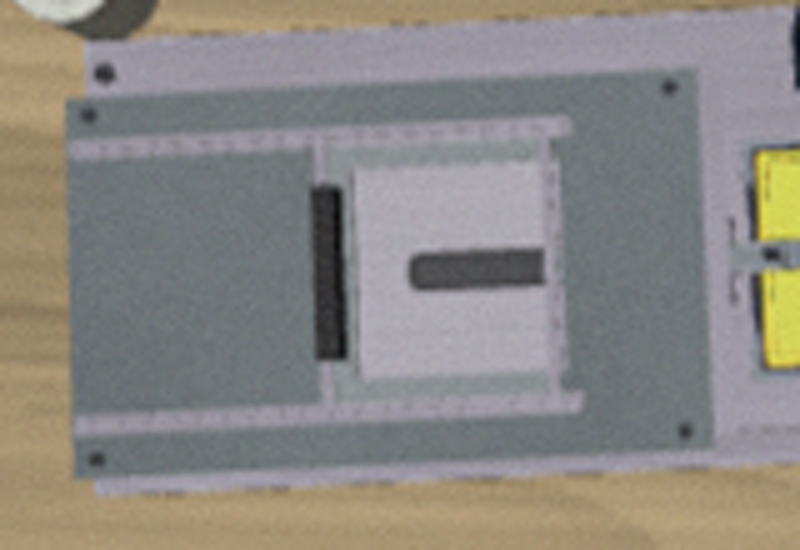

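carry_out([
  [0,0,-40,0,0,0.5,255],
  [0,0,-40,0,0,0.5,255],
  [0,0,-40,0,0,0.5,255],
  [0,0,-40,0,0,0.5,255],
  [0,0,-40,0,0,0.5,255],
], force=20)

```text
clock: 0.52
position: [0.2081, -0.5887, 0.4076]
tool_rot: [-3.141, 0.0, 0.075]
force: [-0.1, -0.1, 0.4]
grip_width: 0.0258
```

carry_out([
  [18,-36,0,0,0,0,255],
  [18,-36,0,0,0,0,255],
  [18,-36,0,0,0,0,255],
  [18,-36,0,0,0,0,255],
  [18,-36,0,0,0,0,255],
])

```text
clock: 0.93
position: [0.2842, -0.4008, 0.4055]
tool_rot: [-3.141, 0.0, 0.078]
force: [1.8, -0.3, 0.1]
grip_width: -0.0001
```

carry_out([
  [18,-36,0,0,0,0,255],
  [18,-36,0,0,0,0,255],
  [18,-36,0,0,0,0,255],
  [18,-36,0,0,0,0,255],
  [18,-36,0,0,0,0,255],
])

```text
clock: 1.35
position: [0.3598, -0.2144, 0.4057]
tool_rot: [3.141, 0.0, 0.078]
force: [1.6, 0.2, -0.5]
grip_width: 0.0002
```

carry_out([
  [17,-36,0,0,0,0,255],
  [17,-36,0,0,0,0,255],
  [17,-36,0,0,0,0,255],
  [17,-36,0,0,0,0,255],
  [17,-36,0,0,0,0,255],
])

```text
clock: 1.77
position: [0.4305, -0.0284, 0.4058]
tool_rot: [3.141, -0.0, 0.078]
force: [1.1, -1.3, -0.5]
grip_width: -0.0001
```

carry_out([
  [17,-36,0,0,0,0,255],
  [17,-36,0,0,0,0,255],
  [17,-36,0,0,0,0,255],
  [17,-36,0,0,0,0,255],
  [0,0,0,0,0,0,255],
])

```text
clock: 2.18
position: [0.4875, 0.1254, 0.405]
tool_rot: [-3.138, 0.001, 0.085]
force: [0.8, 0.4, 0.7]
grip_width: -0.0003
```

carry_out([
  [0,0,40,0,0,0,255],
  [0,0,40,0,0,0,255],
  [0,0,40,0,0,0,255],
  [0,0,40,0,0,0,255],
  [0,0,0,0,0,0,255],
])

```text
clock: 2.6
position: [0.4838, 0.1172, 0.2398]
tool_rot: [3.14, 0.009, 0.078]
force: [-0.3, -0.8, 0.5]
grip_width: -0.0001
```

```bash
cat >> h.py <<'E'
O=np.array([498.4,76.2]); A=.0758
R=np.array([[np.cos(A),np.sin(A)],[-np.sin(A),np.cos(A)]])
def loc(p): return R@(np.asarray(p)[:2]*1000-O)
E
python3 - <<'E'
from workcell import bot; from h import *
s=bot.observe(); print(s["position"],s["tool_rot"],loc(s["position"]),s["qpos"])
f=bot.grab_frame("side"); cv2.imwrite("pics/s1.png",cv2.resize(f["color"][150:400,250:510],None,fx=2.4,fy=2.4)[:,:,::-1])
E
```

```text
[0.48382416 0.11719426 0.23979493] [3.14027945 0.00907789 0.07829718] [-11.42959283  41.98033867] [ 0.12009585  0.33255054 -0.6000198   1.8565305   0.21464817  1.02679327
 -2.06045831]
```

View pics/s1.png

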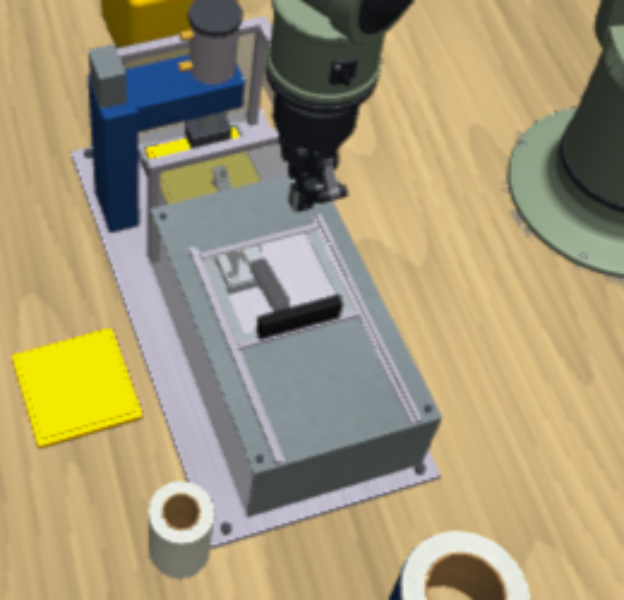

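The gripper hangs over the shutter, clear of everything. The lip is still near shut, at about (300,315) in the crop. I go down on its window side.

carry_out([
  [6,0,30,0,0,0,255],
  [5,0,30,0,0,0,255],
  [0,0,20,0,0,0,255],
  [0,0,0,0,0,0,255],
  [0,0,0,0,0,0,255],
])

```text
clock: 3.07
position: [0.4988, 0.1198, 0.1676]
tool_rot: [-3.141, -0.001, 0.078]
force: [0.2, 0.3, 0.8]
grip_width: -0.0
```

```bash
python3 - <<'E'
from workcell import bot; from h import *
s=bot.observe(); print(s["position"],s["tool_rot"],loc(s["position"]),s["force"])
E
```

```text
[0.49881804 0.11980534 0.16758182] [-3.14138087e+00 -8.99778827e-04  7.79260915e-02] [ 3.71896284 43.44847401] [0.17976707 0.26564306 0.76066171]
```

carry_out([
  [-3,0,12,0,0,0,255],
  [0,0,12,0,0,0,255],
  [0,0,0,0,0,0,255],
  [0,0,0,0,0,0,255],
])

```text
clock: 3.4
position: [0.496, 0.1195, 0.1438]
tool_rot: [-3.141, -0.002, 0.078]
force: [0.1, 0.9, -0.1]
grip_width: -0.0001
```

```bash
python3 - <<'E'
from workcell import bot; from h import *
s=bot.observe(); print(s["position"],s["tool_rot"],loc(s["position"]),s["force"])
f=bot.grab_frame("side"); cv2.imwrite("pics/s2.png",cv2.resize(f["color"][200:330,300:450],None,fx=4,fy=4)[:,:,::-1])
E
```

```text
[0.49597432 0.11945734 0.14376737] [-3.14149585e+00 -2.01833381e-03  7.77404749e-02] [ 0.85705159 43.31682159] [ 0.07000448  0.9017011  -0.13902532]
```

View pics/s2.png

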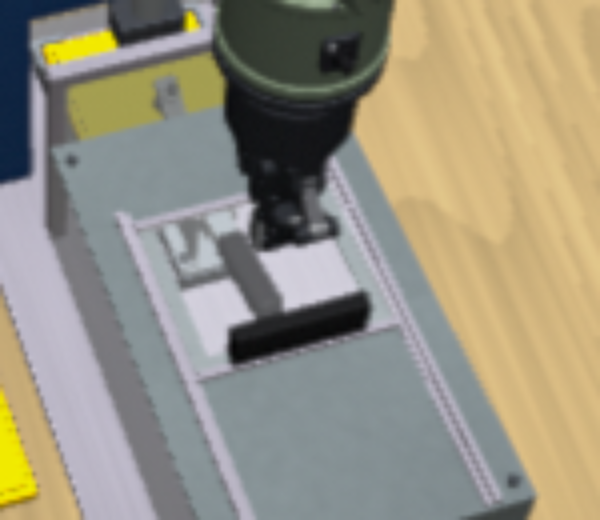

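The lip is at crop (300,328) and the fingertips at about (290,235), above the shutter plate and short of the lip. I check the TCP by projection.

```bash
python3 - <<'E'
from workcell import bot; from h import *
s=bot.observe()
f=bot.grab_frame("side"); T=np.linalg.inv(f["cam_to_world"])
def pr(p):
    c=f["K"]@(T@np.r_[p,1])[:3]; return (c[:2]/c[2]-[300,200])*4
def w(x,y,z): return np.r_[(O+R.T@[x,y])/1000,z]
print("tcp",pr(s["position"]))
for a in [(-45,86,.1585),(45,86,.1585),(0,86,.1435),(-45,98,.1585),(0,30,.106),(0,57,.110),(-67,-32,.128),(67,-32,.128),(-67,232,.128)]: print(a,pr(w(a[0],a[1],a[2])))
E
```

```text
tcp [260.76687941 266.81825268]
(-45, 86, 0.1585) [356.88765734 289.99516068]
(45, 86, 0.1585) [220.61262137 327.28799055]
(0, 86, 0.1435) [286.80122596 321.38151334]
(-45, 98, 0.1585) [364.42333076 305.65500375]
(0, 30, 0.106) [249.60130453 281.95542041]
(0, 57, 0.11) [265.10089221 312.22426572]
(-67, -32, 0.128) [313.13336189 164.11423867]
(67, -32, 0.128) [122.87719302 213.58574234]
(-67, 232, 0.128) [479.88215499 506.28768265]
```

```bash
python3 - <<'E'
from workcell import bot; from h import *
s=bot.observe(); print(s["position"],s["grip_width"])
for n in("side","top"):
    f=bot.grab_frame(n); u,v=np.meshgrid(np.arange(640),np.arange(480)); Z=f["z_map"];K=f["K"]
    P=np.stack([(u-K[0,2])/K[0,0]*Z,(v-K[1,2])/K[1,1]*Z,Z],-1)@f["cam_to_world"][:3,:3].T+f["cam_to_world"][:3,3]
    L=(P[...,:2]*1000-O)@R.T
    for a,b in((.137,.15),(.15,.165),(.165,.18),(.18,.2),(.2,.22),(.22,.25)):
        m=(P[...,2]>a)&(P[...,2]<b)&(abs(L[...,0])<90)&(L[...,1]<82)&(L[...,1]>-40)&(Z>0)
        if m.sum(): print(n,a,m.sum(),np.percentile(L[m],[3,50,97],axis=0).round().tolist())
f=bot.grab_frame("side")
cv2.imwrite("pics/s3.png",cv2.resize(f["color"][225:300,330:410],None,fx=8,fy=8,interpolation=cv2.INTER_CUBIC)[:,:,::-1])
E
```

```text
[0.49597511 0.11949706 0.14359185] -9.374608225982614e-05
side 0.137 1 [[36.0, 22.0], [36.0, 22.0], [36.0, 22.0]]
side 0.165 6 [[1.0, 38.0], [7.0, 46.0], [10.0, 52.0]]
side 0.18 35 [[-3.0, 38.0], [7.0, 48.0], [11.0, 55.0]]
side 0.2 23 [[9.0, 27.0], [11.0, 43.0], [13.0, 70.0]]
side 0.22 102 [[-7.0, 10.0], [11.0, 56.0], [16.0, 79.0]]
```

View pics/s3.png

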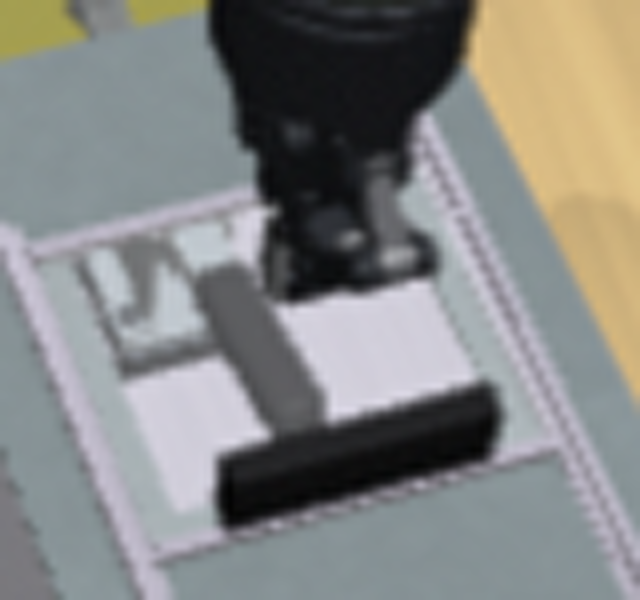

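```bash
python3 - <<'E'
from workcell import bot; from h import *
f=bot.grab_frame("side"); Z=f["z_map"];K=f["K"];T=f["cam_to_world"]
for v in range(241,264,3):
  for u in range(361,388,4):
    z=Z[v,u]; P=T[:3,:3]@[(u-K[0,2])/K[0,0]*z,(v-K[1,2])/K[1,1]*z,z]+T[:3,3]; l=loc(P)
    print(f"{l[0]:.0f},{l[1]:.0f},{P[2]*1000:.0f}|{f['color'][v,u].max()}",end="  ")
  print()
E
```

```text
15,29,241|24  19,56,277|42  9,58,276|33  11,78,303|25  0,78,298|25  -11,76,292|91  -86,-30,122|150  
-22,-42,120|126  18,56,265|19  9,59,266|20  8,76,287|30  -1,77,285|60  -10,80,285|100  -78,-13,135|199  
-18,-31,123|136  16,55,251|20  10,63,259|19  9,80,282|28  0,83,282|96  -66,-11,129|131  338,661,1192|161  
-12,-17,131|161  15,55,238|21  6,58,239|26  -9,51,223|20  0,85,272|108  -63,-3,127|182  -72,2,130|196  
-8,-7,131|220  10,49,216|36  4,57,224|54  -3,63,229|56  2,91,270|105  -11,86,257|112  -67,13,133|195  
-5,1,131|208  8,48,201|74  11,72,235|24  9,88,257|56  3,94,263|95  -6,97,262|136  -65,19,129|160  
-1,11,132|118  7,48,187|83  11,74,225|18  11,92,251|19  5,100,260|51  -4,103,259|74  -62,27,127|176  
3,20,133|97  5,46,170|84  -3,52,176|134  -28,28,131|211  -38,31,131|214  -45,38,137|219  -58,36,129|164
```

Depth shows the bulge on the right is only the gripper's linkage at z≈0.26, and the fingertip sits at local y≈43 as expected. Now I push the shutter open.

carry_out([
  [0,-10,3,0,0,0,255],
  [0,-10,0,0,0,0,255],
  [0,-10,0,0,0,0,255],
  [0,-10,0,0,0,0,255],
  [0,-10,0,0,0,0,255],
])

```text
clock: 4.12
position: [0.4908, 0.1706, 0.1387]
tool_rot: [-3.141, 0.0, 0.079]
force: [0.0, 0.0, 0.6]
grip_width: -0.0001
```

carry_out([
  [0,-12,0,0,0,0,255],
  [0,-12,0,0,0,0,255],
  [0,-12,0,0,0,0,255],
  [0,-12,0,0,0,0,255],
  [0,-12,0,0,0,0,255],
])

```text
clock: 4.53
position: [0.4862, 0.2302, 0.1387]
tool_rot: [-3.142, -0.0, 0.078]
force: [0.5, 0.1, -0.3]
grip_width: 0.0001
```

```bash
cat >> h.py <<'E'
def status(bot):
    s=bot.observe(); print("z",s["position"][2].round(4),"loc",loc(s["position"]).round(1),"rot",s["tool_rot"].round(3),"F",s["force"].round(1),"t",s["clock"])
def lip(bot):
    f=bot.grab_frame("side"); u,v=np.meshgrid(np.arange(640),np.arange(480)); Z=f["z_map"];K=f["K"]
    P=np.stack([(u-K[0,2])/K[0,0]*Z,(v-K[1,2])/K[1,1]*Z,Z],-1)@f["cam_to_world"][:3,:3].T+f["cam_to_world"][:3,3]
    L=(P[...,:2]*1000-O)@R.T
    m=(P[...,2]>.136)&(P[...,2]<.156)&(abs(L[...,0])<40)&(L[...,1]>70)&(L[...,1]<235)&(f["color"].max(2)<60)
    print("lip outer face y",m.sum(),np.percentile(L[m][:,1],[10,50,90]).round(1)); return f
E
python3 -c "
from workcell import bot; from h import *
status(bot); lip(bot)"
```

```text
z 0.1387 loc [ -0.5 154.5] rot [-3.142 -0.     0.078] F [ 0.5  0.1 -0.3] t 4.5333
lip outer face y 74 [96.4 98.1 99.6]
```

```bash
python3 - <<'E'
from workcell import bot; from h import *
status(bot); f=lip(bot)
cv2.imwrite("pics/s4.png",cv2.resize(f["color"][150:400,250:510],None,fx=2.4,fy=2.4)[:,:,::-1])
E
```

```text
z 0.1389 loc [ -0.7 157.1] rot [-3.14 -0.    0.08] F [-2.2  3.3 -0. ] t 4.5833
lip outer face y 79 [97.2 98.5 99.7]
```

View pics/s4.png

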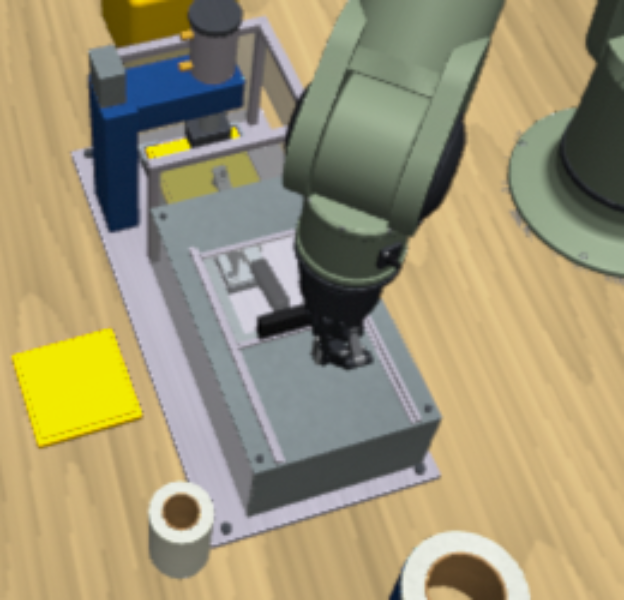

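The fingers went over the lip without moving it: it still stands at (290,320), with the fingers beyond it at (340,360). So the real tip is higher than I took it to be. I measure the tip directly.

```bash
cat >> h.py <<'E'
def pts(f):
    u,v=np.meshgrid(np.arange(640),np.arange(480)); Z=f["z_map"];K=f["K"]
    P=np.stack([(u-K[0,2])/K[0,0]*Z,(v-K[1,2])/K[1,1]*Z,Z],-1)@f["cam_to_world"][:3,:3].T+f["cam_to_world"][:3,3]
    return np.dstack([(P[...,:2]*1000-O)@R.T,P[...,2]*1000])
def tip(f,y0,hw=45):
    L=pts(f); m=(abs(L[...,0])<40)&(abs(L[...,1]-y0)<hw)&(L[...,2]>139)&(L[...,2]<260)
    for a in range(140,240,8):
        k=m&(L[...,2]>=a)&(L[...,2]<a+8)
        if k.sum()>2: print("z",a,k.sum(),"x",np.percentile(L[k][:,0],[5,95]).round(),"y",np.percentile(L[k][:,1],[5,95]).round())
E
python3 - <<'E'
from workcell import bot; from h import *
f=bot.grab_frame("side"); status(bot); T=np.linalg.inv(f["cam_to_world"])
p=bot.observe()["position"]
for dz in(0,.01,.02,.03):
    c=f["K"]@(T@np.r_[p[:2],p[2]+dz,1])[:3]; print(dz,c[:2]/c[2])
tip(f,157)
L=pts(f)
for v in range(288,312,2): print(v,[ "%d,%d,%d|%d"%(*L[v,u],f["color"][v,u].max()) for u in range(378,408,4)])
E
```

```text
z 0.1386 loc [ -0.6 154.3] rot [-3.141  0.     0.08 ] F [0.6 0.4 0.4] t 4.6833
0 [382.11225078 304.30690188]
0.01 [382.59449336 302.27277109]
0.02 [383.08336534 300.21067704]
0.03 [383.57900436 298.12003914]
z 164 4 x [3. 8.] y [148. 161.]
z 172 9 x [3. 9.] y [152. 167.]
z 180 16 x [2. 9.] y [146. 167.]
z 188 14 x [4. 9.] y [152. 164.]
z 196 4 x [ 4. 10.] y [151. 167.]
z 204 13 x [-3. 11.] y [147. 167.]
z 212 32 x [-7. 12.] y [131. 183.]
z 220 41 x [-7. 10.] y [124. 188.]
z 228 30 x [ 6. 15.] y [138. 198.]
z 236 25 x [ 8. 15.] y [144. 197.]
288 ['-13,99,121|145', '14,161,234|24', '11,172,249|21', '7,181,263|19', '4,191,277|39', '-5,191,272|82', '-71,118,122|155', '-76,126,132|194']
290 ['-10,106,123|151', '9,155,213|69', '9,170,237|29', '6,182,255|26', '5,195,276|30', '-5,194,267|107', '-67,125,125|152', '-77,127,123|160']
292 ['-9,110,122|151', '11,160,213|31', '6,168,223|32', '-2,170,222|56', '-47,123,122|55', '-2,200,271|106', '-64,131,126|151', '-73,134,128|183']
294 ['-6,118,125|145', '7,156,195|54', '4,167,212|25', '0,176,223|54', '1,193,253|47', '-2,201,264|106', '-64,133,121|
[... 508 characters left out ...]
25,147,125|104', '10,213,257|28', '0,213,251|81', '-53,157,126|143', '-63,159,124|150']
304 ['2,141,120|151', '-6,145,121|151', '-14,149,123|152', '-24,152,124|150', '-34,154,121|142', '-43,157,123|150', '-53,160,121|151', '-61,164,124|148']
306 ['7,150,126|151', '-2,153,127|151', '-12,154,123|148', '-21,157,124|148', '-31,159,122|151', '-40,163,123|148', '-50,165,122|149', '-58,170,126|145']
308 ['9,155,126|151', '0,157,126|150', '-10,159,123|150', '-19,163,125|146', '-28,165,124|148', '-38,168,124|149', '-47,171,124|147', '-57,173,122|146']
310 ['9,157,121|149', '0,161,124|150', '-8,164,123|151', '-17,167,124|148', '-27,169,120|148', '-36,172,122|147', '-46,174,120|147', '-56,177,120|148']
```

carry_out([
  [0,0,-20,0,0,0,255],
  [0,0,-10,0,0,0,255],
  [0,35,0,0,0,0,255],
  [0,35,0,0,0,0,255],
  [0,35,0,0,0,0,255],
])

```text
clock: 5.1
position: [0.4947, 0.1226, 0.1691]
tool_rot: [3.141, -0.001, 0.078]
force: [0.9, 0.3, 0.2]
grip_width: -0.0001
```

carry_out([
  [0,5,0,0,0,0,255],
  [0,0,0,0,0,0,255],
  [0,0,20,0,0,0,255],
  [0,0,20,0,0,0,255],
  [0,0,0,0,0,0,255],
])

```text
clock: 5.52
position: [0.4936, 0.1193, 0.1263]
tool_rot: [3.141, 0.003, 0.078]
force: [-0.3, -0.5, -0.7]
grip_width: 0.0003
```

```bash
python3 - <<'E'
from workcell import bot; from h import *
status(bot)
f=bot.grab_frame("side"); tip(f,46,32)
E
```

```text
z 0.1263 loc [-1.5 43.3] rot [3.141e+00 3.000e-03 7.800e-02] F [-0.3 -0.5 -0.7] t 5.5167
z 156 11 x [-1.  8.] y [38. 54.]
z 164 11 x [-2.  8.] y [41. 56.]
z 172 10 x [2. 8.] y [40. 55.]
z 180 12 x [5. 9.] y [36. 56.]
z 188 5 x [7. 9.] y [29. 41.]
z 196 20 x [ 4. 11.] y [15. 61.]
z 204 34 x [-11.  10.] y [44. 73.]
z 212 16 x [-3. 11.] y [50. 73.]
z 220 20 x [ 8. 14.] y [30. 59.]
z 228 17 x [ 7. 15.] y [28. 60.]
z 236 10 x [ 8. 14.] y [34. 66.]
```

A TCP reading of 0.126, below the shutter's top, with no contact force confirms the offset: the tip is about 20–28 mm above the reading. I lower carefully, watching the force.

carry_out([
  [0,0,5,0,0,0,255],
  [0,0,5,0,0,0,255],
  [0,0,0,0,0,0,255],
])

```text
clock: 5.82
position: [0.495, 0.1194, 0.1186]
tool_rot: [-3.142, -0.0, 0.078]
force: [0.4, -0.6, -0.3]
grip_width: -0.0
```

```bash
python3 - <<'E'
from workcell import bot; from h import *
status(bot)
f=bot.grab_frame("side"); status(bot); L=pts(f)
m=(abs(L[...,0])<25)&(abs(L[...,1]-46)<25)&(L[...,2]>136)&(L[...,2]<175)&(f["color"].max(2)<110)
print(np.sort(L[m][:,2])[:12].round())
E
```

```text
z 0.1186 loc [-0.1 43.3] rot [-3.142 -0.     0.078] F [ 0.4 -0.6 -0.3] t 5.8167
z 0.1189 loc [-0.1 43.3] rot [ 3.142 -0.     0.078] F [-0.5 -0.1 -0.4] t 5.8667
[136. 145. 149. 152. 153. 154. 155. 155. 156. 157. 158. 160.]
```

carry_out([
  [0,-12,0,0,0,0,255],
  [0,-12,0,0,0,0,255],
  [0,-10,0,0,0,0,255],
  [0,-10,0,0,0,0,255],
  [0,-10,0,0,0,0,255],
])

```text
clock: 6.28
position: [0.4908, 0.1743, 0.1189]
tool_rot: [3.141, -0.0, 0.078]
force: [2.0, -3.5, 1.1]
grip_width: -0.0002
```

```bash
python3 - <<'E'
from workcell import bot; from h import *
status(bot)
lip(bot)
E
```

```text
z 0.1189 loc [-0.2 98.4] rot [ 3.141 -0.     0.078] F [ 2.  -3.5  1.1] t 6.2833
lip outer face y 119 [120.1 121.4 122.6]
```

Contact: F is about 4 N and the lip moves. I keep pushing.

carry_out([
  [0,-14,0,0,0,0,255],
  [0,-14,0,0,0,0,255],
  [0,-14,0,0,0,0,255],
  [0,-14,0,0,0,0,255],
  [0,-12,0,0,0,0,255],
])

```text
clock: 6.75
position: [0.4854, 0.2417, 0.1186]
tool_rot: [3.141, -0.0, 0.078]
force: [2.5, -3.5, -0.5]
grip_width: -0.0001
```

carry_out([
  [0,-6,0,0,0,0,255],
  [0,-5,0,0,0,0,255],
  [0,-3,0,0,0,0,255],
  [0,-2,0,0,0,0,255],
  [0,-2,0,0,0,0,255],
])

```text
clock: 7.17
position: [0.484, 0.2584, 0.1186]
tool_rot: [3.141, 0.0, 0.078]
force: [0.7, -5.3, 0.6]
grip_width: -0.0001
```

```bash
python3 - <<'E'
from workcell import bot; from h import *
status(bot)
lip(bot)
status(bot)
E
```

```text
z 0.1186 loc [ -0.5 182.8] rot [3.141 0.    0.078] F [ 0.7 -5.3  0.6] t 7.1667
lip outer face y 104 [204.6 205.8 206.8]
z 0.1186 loc [ -0.6 182.7] rot [3.141 0.    0.078] F [-0.  -3.2  2.1] t 7.2167
```

carry_out([
  [0,-2,0,0,0,0,255],
  [0,-2,0,0,0,0,255],
  [0,-1,0,0,0,0,255],
  [0,0,0,0,0,0,255],
])

```text
clock: 7.55
position: [0.484, 0.2588, 0.1184]
tool_rot: [3.135, 0.002, 0.075]
force: [-0.4, -25.2, 12.6]
grip_width: -0.0001
```

```bash
python3 - <<'E'
from workcell import bot; from h import *
status(bot)
lip(bot)
status(bot)
E
```

```text
z 0.1184 loc [ -0.6 183.2] rot [3.135e+00 2.000e-03 7.500e-02] F [ -0.4 -25.2  12.6] t 7.55
lip outer face y 99 [204.9 206.  206.8]
z 0.1184 loc [ -0.6 183.2] rot [3.135e+00 2.000e-03 7.500e-02] F [ -0.6 -25.3  12.4] t 7.6
```

The force rose to 25 N with no motion, so the shutter is on its open stop. I back off and go to the press point.

carry_out([
  [0,10,0,0,0,0,255],
  [0,25,-10,0,0,0,255],
  [0,40,-10,0,0,0,255],
  [0,40,0,0,0,0,255],
  [0,40,0,0,0,0,255],
])

```text
clock: 8.02
position: [0.4958, 0.1078, 0.1392]
tool_rot: [-3.141, -0.001, 0.078]
force: [1.7, -0.4, 1.1]
grip_width: -0.0001
```

carry_out([
  [0,2,0,0,0,0,255],
  [0,0,0,0,0,0,255],
  [0,0,0,0,0,0,255],
])

```text
clock: 8.27
position: [0.496, 0.1075, 0.1388]
tool_rot: [-3.141, -0.0, 0.077]
force: [-0.4, 0.8, -0.2]
grip_width: 0.0001
```

```bash
python3 - <<'E'
from workcell import bot; from h import *
status(bot)
f=lip(bot)
status(bot)
cv2.imwrite("pics/s5.png",cv2.resize(f["color"][200:350,300:460],None,fx=4,fy=4)[:,:,::-1])
E
```

```text
z 0.1388 loc [-0.1 31.4] rot [-3.141 -0.     0.077] F [-0.4  0.8 -0.2] t 8.2667
lip outer face y 117 [204.7 205.9 207. ]
z 0.1388 loc [-0.1 32.1] rot [-3.141 -0.     0.079] F [ 0.5  0.3 -0.2] t 8.3167
```

View pics/s5.png

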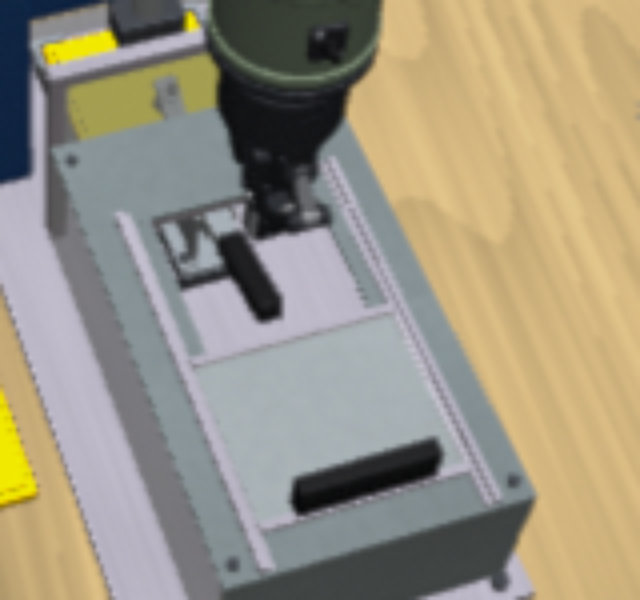

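The shutter lies wholly beside the window (plate to (465,470)). The handle is at (235–275, 240–315), under the tool. I descend on it.

carry_out([
  [-1,0,15,0,0,0,255],
  [0,0,15,0,0,0,255],
  [0,0,12,0,0,0,255],
  [0,0,6,0,0,0,255],
  [0,0,0,0,0,0,255],
])

```text
clock: 8.73
position: [0.4941, 0.1083, 0.0897]
tool_rot: [-3.141, 0.002, 0.08]
force: [-0.5, -1.0, 0.7]
grip_width: -0.0001
```

carry_out([
  [0,0,5,0,0,0,255],
  [0,0,5,0,0,0,255],
  [0,0,4,0,0,0,255],
  [0,0,0,0,0,0,255],
])

```text
clock: 9.07
position: [0.4948, 0.1073, 0.0763]
tool_rot: [-3.142, 0.0, 0.078]
force: [-0.4, 0.3, 0.1]
grip_width: -0.0004
```

```bash
python3 - <<'E'
from workcell import bot; from h import *
status(bot)
E
```

```text
z 0.0763 loc [-1.2 31.3] rot [-3.142  0.     0.078] F [-0.4  0.3  0.1] t 9.0667
```

carry_out([
  [0,0,3,0,0,0,255],
  [0,0,3,0,0,0,255],
  [0,0,3,0,0,0,255],
  [0,0,0,0,0,0,255],
])

```text
clock: 9.4
position: [0.4948, 0.1071, 0.0672]
tool_rot: [3.142, 0.0, 0.078]
force: [0.1, 0.7, -0.3]
grip_width: 0.0
```

carry_out([
  [0,0,3,0,0,0,255],
  [0,0,3,0,0,0,255],
  [0,0,0,0,0,0,255],
])

```text
clock: 9.65
position: [0.4948, 0.1071, 0.0612]
tool_rot: [3.142, 0.0, 0.078]
force: [0.0, 0.3, -0.7]
grip_width: 0.0
```

```bash
python3 - <<'E'
from workcell import bot; from h import *
f=bot.grab_frame("side"); status(bot)
cv2.imwrite("pics/s6.png",cv2.resize(f["color"][225:300,330:410],None,fx=8,fy=8,interpolation=cv2.INTER_CUBIC)[:,:,::-1])
L=pts(f)
for v in range(246,282,3): print(v,[ "%d,%d,%d|%d"%(*L[v,u],f["color"][v,u].max()) for u in range(352,378,3)])
E
```

```text
z 0.0614 loc [-1.4 31. ] rot [3.141e+00 1.000e-03 7.800e-02] F [-0.4 -0.6 -0.3] t 9.7
246 ['4,-39,125|85', '34,40,243|18', '30,46,250|20', '25,53,257|24', '19,56,258|32', '19,71,278|36', '13,73,278|32', '7,76,280|31', '-5,67,263|23']
249 ['8,-29,125|151', '33,38,228|17', '29,46,237|21', '24,52,242|24', '20,60,252|22', '13,62,251|23', '7,65,253|24', '0,65,250|23', '-7,65,247|23']
252 ['9,-25,117|99', '-10,-47,79|77', '29,49,229|21', '23,53,232|22', '18,58,236|21', '12,62,239|24', '7,66,243|23', '0,67,240|23', '-8,67,236|23']
255 ['2,-38,84|185', '-6,-37,81|167', '14,21,171|20', '23,54,221|21', '17,59,225|23', '14,67,235|23', '4,64,226|24', '-2,66,225|22', '-10,65,220|54']
258 ['4,-31,79|115', '-2,-27,81|182', '14,24,163|49', '15,41,187|30', '10,47,192|37', '7,56,204|43', '3,64,213|23', '-2,68,215|22', '-13,62,203|144']
261 ['-6,-52,30|157', '1,-17,83|118', '8,15,133|39', '12,39,169|17', '8,45,176|20', '8,60,197|21', '2,65,200|46', '-4,67,200|73', '-12,68,199|125']
264 ['-3,-44,28|183', '4,-8,83|31', '-2,-4,85|32', '15,46,167|20', '4,41,155|41', '7,61,185|18', '4,71,198|44', '-4,69,191|109', '-74,-34,10|199']
267 ['-1,-36,25|107', '6,-3,77|37', '2,6,89|42', '9,36,136|36', '4,43,144|40', '-2,46,145|56', '0,67,177|39', '-1,77,191|108', '-14,70,175|164']
270 ['0,-31,18|92', '-9,-31,13|170', '5,15,89|36', '7,35,119|68', '9,55,149|27', '4,62,158|63', '4,75,177|76', '-1,80,182|110', '-8,82,182|71']
273 ['2,-24,12|200', '-5,-21,14|205', '4,16,76|59', '5,35,104|76', '9,59,141|24', '9,72,161|18', '9,87,183|53', '1,87,180|95', '-6,88,177|80']
276 ['5,-15,13|198', '-2,-14,11|203', '-9,-8,16|173', '4,36,90|55', '-3,37,89|30', '-11,38,86|63', '-43,-2,9|153', '-50,2,13|194', '-58,5,13|202']
279 ['10,-3,18|200', '1,-2,14|199', '-7,-1,11|203', '6,41,85|30', '0,44,85|38', '-7,48,88|35', '-39,8,12|197', '-47,10,11|201', '-54,14,14|203']
```

View pics/s6.png

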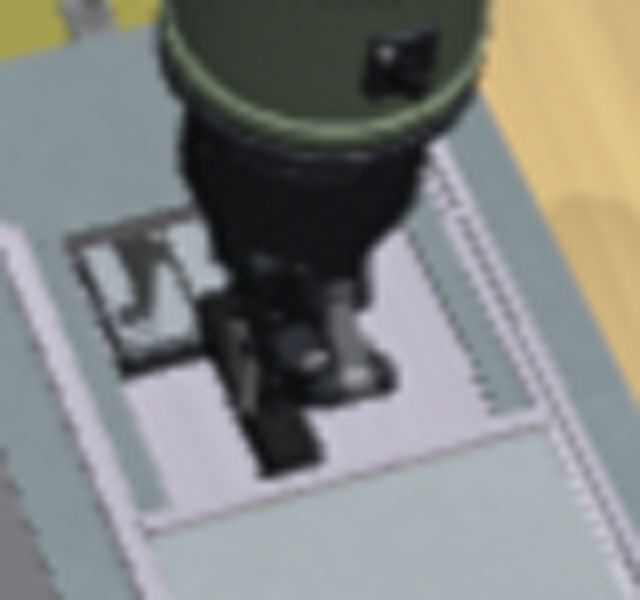

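The finger rests on the grip at crop (280,400), and the grip's top now reads 85–89 mm, so it is nearly level. I press on to the stop.

carry_out([
  [0,0,2,0,0,0,255],
  [0,0,2,0,0,0,255],
  [0,0,0,0,0,0,255],
])

```text
clock: 9.95
position: [0.4951, 0.1072, 0.0589]
tool_rot: [3.141, -0.001, 0.078]
force: [-9.5, -2.1, 34.8]
grip_width: -0.0001
```

```bash
python3 - <<'E'
from workcell import bot; from h import *
status(bot)
f=bot.grab_frame("side"); status(bot); L=pts(f)
m=(abs(L[...,0])<14)&(L[...,2]>70)&(L[...,2]<115)&(f["color"].max(2)<60)
for a,b in((-5,15),(44,60)):
    k=m&(L[...,1]>a)&(L[...,1]<b)&(abs(L[...,2]-87)<6); print(a,b,k.sum(),L[k][:,1].mean(),np.median(L[k][:,2]))
E
```

```text
z 0.0589 loc [-0.9 31.1] rot [ 3.141e+00 -1.000e-03  7.800e-02] F [-9.5 -2.1 34.8] t 9.95
z 0.0589 loc [-0.9 31.1] rot [ 3.141e+00 -1.000e-03  7.800e-02] F [-9.2 -2.3 34.1] t 10.0
-5 15 16 4.017661515331155 84.70787160107862
44 60 30 50.38629538933146 85.83398290496856
```

The stop is reached: 35 N and the grip level at 85 mm. That also gives the tip offset, 26 mm. I go up, then over to the lip's outer side.

carry_out([
  [0,0,-10,0,0,0,255],
  [0,0,-30,0,0,0,255],
  [0,0,-40,0,0,0,255],
  [0,0,-32,0,0,0,255],
  [0,0,0,0,0,0,255],
])

```text
clock: 10.42
position: [0.4972, 0.1079, 0.1751]
tool_rot: [-3.141, -0.007, 0.078]
force: [1.1, 0.0, -0.0]
grip_width: 0.0001
```

carry_out([
  [0,-40,0,0,0,0,255],
  [0,-40,0,0,0,0,255],
  [0,-40,0,0,0,0,255],
  [0,-40,0,0,0,0,255],
  [0,-40,0,0,0,0,255],
])

```text
clock: 10.83
position: [0.479, 0.3081, 0.1696]
tool_rot: [3.141, -0.0, 0.077]
force: [1.0, -0.7, -0.0]
grip_width: 0.0001
```

carry_out([
  [0,-4,0,0,0,0,255],
  [0,0,0,0,0,0,255],
  [0,0,0,0,0,0,255],
])

```text
clock: 11.08
position: [0.4788, 0.3104, 0.1693]
tool_rot: [3.141, 0.0, 0.079]
force: [-0.5, -0.6, -0.8]
grip_width: -0.0002
```

```bash
python3 - <<'E'
from workcell import bot; from h import *
status(bot)
f=lip(bot); L=pts(f); print("handle")
m=(abs(L[...,0])<14)&(L[...,2]>70)&(L[...,2]<115)&(f["color"].max(2)<60)
for a,b in((-5,15),(20,40),(44,60)):
    k=m&(L[...,1]>a)&(L[...,1]<b)&(abs(L[...,2]-92)<15); print(a,b,k.sum(),np.median(L[k][:,2]))
E
```

```text
z 0.1693 loc [ -1.8 235. ] rot [3.141 0.    0.079] F [-0.5 -0.6 -0.8] t 11.0833
lip outer face y 76 [204.4 205.8 207. ]
handle
-5 15 45 85.69185015920611
20 40 45 85.76983384807701
44 60 31 85.99577859421981
```

The handle stays level at 86 mm. I lower outside the lip and push it shut.

carry_out([
  [0,0,20,0,0,0,255],
  [0,0,20,0,0,0,255],
  [0,0,11,0,0,0,255],
  [0,0,0,0,0,0,255],
  [0,0,0,0,0,0,255],
])

```text
clock: 11.55
position: [0.4792, 0.3099, 0.1188]
tool_rot: [3.141, 0.0, 0.077]
force: [0.4, 0.9, 0.3]
grip_width: -0.0002
```

carry_out([
  [0,8,0,0,0,0,255],
  [0,10,0,0,0,0,255],
  [0,10,0,0,0,0,255],
  [0,10,0,0,0,0,255],
  [0,10,0,0,0,0,255],
])

```text
clock: 11.97
position: [0.4832, 0.2615, 0.1192]
tool_rot: [-3.141, -0.001, 0.077]
force: [-0.2, 2.8, 3.3]
grip_width: -0.0002
```

```bash
python3 - <<'E'
from workcell import bot; from h import *
status(bot)
f=bot.grab_frame("side"); L=pts(f)
cv2.imwrite("pics/s7.png",cv2.resize(f["color"][200:350,300:460],None,fx=4,fy=4)[:,:,::-1])
E
```

```text
z 0.1192 loc [ -1.1 186. ] rot [-3.141e+00 -1.000e-03  7.700e-02] F [-0.2  2.8  3.3] t 11.9667
```

View pics/s7.png

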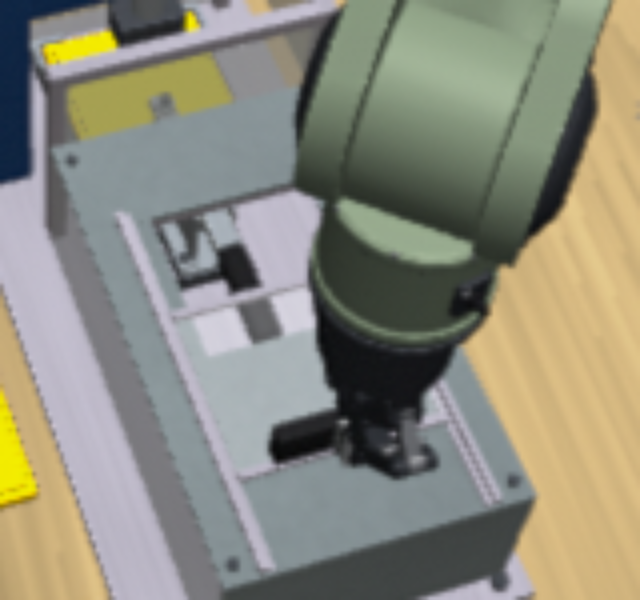

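The shutter is closing: its leading edge is already over the window at (240,305) and the finger is behind the lip. I continue.

carry_out([
  [0,14,0,0,0,0,255],
  [0,14,0,0,0,0,255],
  [0,14,0,0,0,0,255],
  [0,14,0,0,0,0,255],
  [0,14,0,0,0,0,255],
])

```text
clock: 12.43
position: [0.4884, 0.1922, 0.1189]
tool_rot: [-3.141, -0.0, 0.078]
force: [0.3, 3.0, 1.7]
grip_width: 0.0003
```

carry_out([
  [0,5,0,0,0,0,255],
  [0,4,0,0,0,0,255],
  [0,3,0,0,0,0,255],
  [0,2,0,0,0,0,255],
  [0,0,0,0,0,0,255],
])

```text
clock: 12.85
position: [0.4893, 0.1796, 0.1188]
tool_rot: [-3.141, -0.0, 0.079]
force: [0.8, 1.5, 0.7]
grip_width: 0.0001
```

```bash
python3 - <<'E'
from workcell import bot; from h import *
status(bot)
E
```

```text
z 0.1188 loc [ -1.2 103.7] rot [-3.141 -0.     0.079] F [0.8 1.5 0.7] t 12.85
```

carry_out([
  [0,2,0,0,0,0,255],
  [0,2,0,0,0,0,255],
  [0,2,0,0,0,0,255],
  [0,0,0,0,0,0,255],
])

```text
clock: 13.18
position: [0.4894, 0.1788, 0.1191]
tool_rot: [-3.134, -0.002, 0.082]
force: [-2.5, 30.4, -5.4]
grip_width: -0.0
```

30 N with no motion: it is on the shut stop. The travel between the stops is consistent with a finger half-width of 13 mm. I back off and lift.

carry_out([
  [0,-10,0,0,0,0,255],
  [0,-15,0,0,0,0,255],
  [0,-5,-30,0,0,0,255],
  [0,0,-40,0,0,0,255],
  [0,0,-40,0,0,0,255],
])

```text
clock: 13.6
position: [0.4863, 0.2033, 0.2294]
tool_rot: [3.141, 0.003, 0.08]
force: [1.5, -1.1, 0.1]
grip_width: 0.0004
```

carry_out([
  [-10,-35,-10,0,0,0,255],
  [-10,-35,0,0,0,0,255],
  [-10,-35,0,0,0,0,255],
  [0,0,0,0,0,0,255],
  [0,0,0,0,0,0,255],
])

```text
clock: 14.02
position: [0.4481, 0.307, 0.2385]
tool_rot: [3.141, 0.001, 0.082]
force: [0.5, 0.6, -0.1]
grip_width: 0.0005
```

```bash
python3 - <<'E'
from workcell import bot; from h import *
import pickle
status(bot)
f=bot.grab_frame("side"); L=pts(f); c=f["color"].max(2)
m=(L[...,2]>136)&(L[...,2]<156)&(abs(L[...,0])<40)&(L[...,1]>70)&(L[...,1]<130)&(c<60); print("lip",m.sum(),np.median(L[m][:,1]) if m.sum() else 0)
cv2.imwrite("pics/s8.png",cv2.resize(f["color"][150:450,230:530],None,fx=2,fy=2)[:,:,::-1])
t=bot.grab_frame("top"); t0=pickle.load(open("f0.pkl","rb"))["top"]
d=cv2.absdiff(t["color"],t0["color"]).max(2)>40
for n,b in dict(spare=(250,305,175,228),tub=(425,505,245,320),label=(115,175,275,335),liner=(180,215,200,235),lid=(330,390,250,305)).items():
    print(n,d[b[2]:b[3],b[0]:b[1]].sum())
cv2.imwrite("pics/t8.png",t["color"][100:400,80:560][:,:,::-1])
E
```

```text
z 0.2385 loc [-32.7 233.9] rot [3.141e+00 1.000e-03 8.200e-02] F [ 0.5  0.6 -0.1] t 14.0167
lip 119 87.72778691587027
spare 0
tub 0
label 2858
liner 0
lid 36
```

View pics/s8.png

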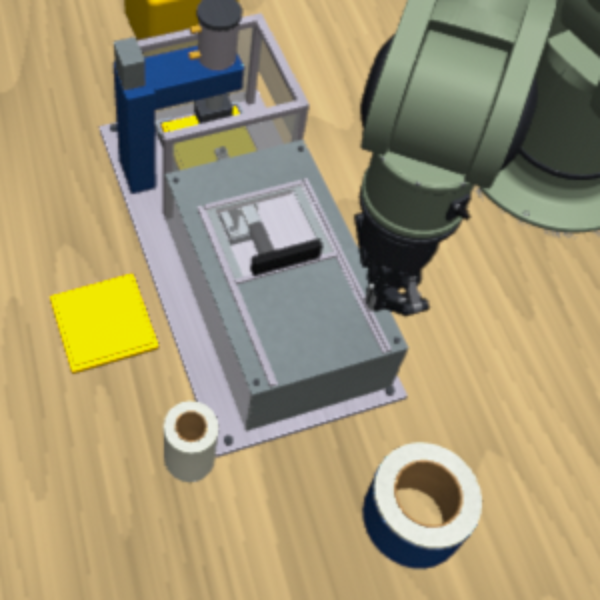

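The shutter is shut, with its lip at (285,257), and the rolls and spare lid stand as before. The lip's outer face reads 87.7, against 205.9 when open, so the travel is 118.2 mm. The label roll's difference in the top view comes from the arm covering it; in the side view it stands where it was. I hand in.

```bash
python3 -c "
from workcell import bot
print(bot.job_done())"
```

```text
the job is handed in; nothing more can be done
None
```

I pushed the shutter fully open, pressed the clamp handle down to its stop, then pushed the shutter fully shut. All of it was done with closed fingers, with no pinching, and it took about 14 s.

**Last checks:**
- **Shutter:** the force rose to 25 N with no motion at the open stop and 30 N at the shut stop. The lip's measured travel was 118.2 mm, against 118 mm nominal.
- **Handle:** pressed until the force reached 35 N. With the tool clear and the window still open, its grip read level at about 86 mm along its length (85 mm expected when locked). I did not measure it again after shutting, but it still looked level through the clear shutter.
- **Bystanders:** the tub, spare lid and liner roll were unchanged in the top view. The arm hid the label roll there, but in the side view it stood at its starting place.
- **Lid:** a few pixels around the nest changed, which I took to be the clamp's arm coming down; I did not check this further.
- **Guard:** I saw no unexpected contact forces, and the tool was clear of everything when I handed in.

**What disagreed:** the real fingertips were about 26 mm higher than the reported tool position. Because of this the first opening push passed over the lip without touching it. I corrected for the offset from the depth images and the force readings. The camera also read the lip's positions about 2 mm low at both stops.

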